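# Toe piece from behind the screw tin

## Robot

A 7-joint arm with a two-finger parallel gripper is mounted at the origin on the work surface. World frame = base frame: x ahead of the robot, y to its left, z up, the work surface at z = 0. Lengths are in m, angles in rad, forces in N, time in s.
With the tool pointing down it reaches from about 0.425 to 1.025 m from the base axis. Payload 9.4 kg.
Tool frame: the origin (TCP) lies midway between the tips of the shut fingers; the grasp point (between the pads) lies 19 mm behind it; z points along the fingers, x is the direction in which the jaws open and shut, and the axes are right-handed (so a half turn about z gives the same grasp; the last joint's range is limited). The gripper opens to 85 mm and grips with 20 to 120 N. Pads are 22 mm wide; open, the fingers measure 114 mm over their backs; the gripper's body (76 mm by 85 mm) begins 54 mm behind the grasp point. The pads swing forward as they close: fully open they stand 13 mm farther back than shut.
Start: joints at [-1.253, 0.599, -0.003, 1.599, 0.002, 0.943, -0.08], TCP at [0.279, 0.669, 0.231] pointing down, gripper open.
Joint ranges: [-2.57, 2.57], [-0.35, 1.97], [-1.29, 1.29], [0.11, 2.56], [-1.05, 4.19], [0.11, 1.86], [-2.63, 2.63]. Speed limits (rad/s): [2.22, 2.22, 3.01, 3.01, 3.14, 3.14, 3.14].

## Interface

Orientations are given as [roll, pitch, yaw] about the fixed x, y, z axes, in that order (R = Rz(yaw) Ry(pitch) Rx(roll)).
In Python, from rig import robot, snapshot, boxes_of, outline_of, spot_point gives the robot as it stands.
- The arm moves only by the tool move_arm, never from a script. Its arguments are lists of equal length, an entry for each row: "translation": the shift along the tool's x, y, z scaled (see below), a list of three; "dr": the turn, a rotation vector about the tool's x, y, z scaled (see below), a list of three; "gripper": the gripper command: -1 is shut, 1 is fully open, values between are in proportion. In form: {"translation": [[tx, ty, tz], ...], "dr": [[wx, wy, wz], ...], "gripper": [gripper, ...]}. A call has 1 to 10 rows; each row is the pose to reach, as a shift and turn from the pose measured when the call began, along the tool's axes at that moment; what a row does not reach only later rows make up. The controller multiplies each number of a shift by 200 mm and each number of a turn by 120 degrees. A row lasts 1/10 s, in which the tool goes at most 50 mm and 8.59 degrees, less where a joint would pass 70% of its speed; a pose out of reach is approached as far as the arm can. A call with a number of a shift or a turn outside -1 to 1 is refused whole. A call with a gripper value outside its range is refused whole. The fingers move at their own pace and stop on an object; "force" is the grip in N (left out, the last holds). Time passes only in rows, so rows that repeat a pose let the fingers close. It gives the time, the measured TCP pose, the force and the opening at its end, in the units of the state.
- robot.read_state(): the state, without advancing time (a new reading comes with each control period).
- snapshot(name): name is "scene" or "top" or "wrist"; returns a dict with "color" (420x560x3 uint8, red, green, blue), "camera_matrix" (3x3 intrinsics, pixels), "world_from_camera" (4x4, takes a point from camera to world coordinates). Camera axes: x right, y down, z forward; pixel columns grow to the right and rows downward; lengths in m; the calibration is good to about 2 mm. The wrist camera is an equidistant fisheye: a pixel r from the principal point sees the ray r / f radians off the axis. A picture is of the moment at which its call begins. There is no depth.
- robot.hand_in(): hands the job in, once; it reports no verdict.
Trained networks look in the newest picture that a camera, given by its name, has taken for a name from the list of things; names that differ only in an ending like _2 or _b are one class to them, and where a whole thing is asked for, a point or a joint stands for the part that bears it (a point fixed in the world has none). Each returns a list of dicts, best first, with "score" (0 to 1); they miss things now and then, are a little off and sometimes report something else, mostly with a low value. They report only what shows in the picture. A call takes as long as a camera call. They do not tell look-alikes from the thing itself.
- boxes_of(camera, query): "box" ([centre column, centre row, width, height] in pixels, round what is visible of it).
- outline_of(camera, query): "pixels" (420x560 bool, what is visible of it) and "box" ([centre column, centre row, width, height] in pixels, round what is visible of it).
- spot_point(camera, query): "centre" ([column, row] in pixels: a listed point, or the origin of a listed thing).
The state is a dict: "time": time; "qpos": joint angles; "qvel": joint speeds; "joint_efforts": joint torques, N m; "tcp_pos": TCP position; "tool_rot": TCP orientation; "wrist_force": force on the tool from outside, world axes, zero at the start; "wrist_torque": the same for the moment, N m; "width": finger opening in m.
Only numpy, scipy, OpenCV 4.12 (cv2) and the standard library are available. Lean on these libraries where they do the work, as an engineer would, in place of code of your own. Each camera call takes 0.05 s, during which the arm holds its last target. There are 200 camera calls.

## Task

The ski binding's toe piece is hidden behind one of the two tall screw tins, seen from the robot. Stand that tin aside on a clear spot of the bench, set the toe piece right way up in the empty half of the job tray, then stand the tin back upright where it was. Set both down gently, do not drop them or tip the tin over, and leave the other tall tin where it stands.

Things in the scene. Friction and masses are not known exactly. Their poses are not given: they have to be found in the camera images.
- tin: the one of two like tall tins that stands just in front (robot side) of the toe piece. Closed tin 115 mm tall, body 54 mm across, fixed lid 56 mm across on its top 30 mm (grip there from above), 0.2-0.42 kg. Origin: centre of underside; z up. Stands on the 2 mm floor of a shallow steel bay (12 mm side rims, open front and back), one of three bays in a row; next tin 140 mm or more off.
- toe: toe piece: steel base plate 42 (x) by 84 (y) by 6 mm; amid it a red block 40 by 40 mm, top 44 mm above the underside (grip it across x); a black jaw at either end, 34 mm high. On a 2 mm bay floor, the tin 5-12 mm in front. Other bays: a taller heel piece with a lever, and a flat brake with arms behind a low tin. Origin: centre of underside; x short, y long, z up. 0.2-0.33 kg.
- tray_free (a point): floor centre of the empty half of the job tray: fixed, grey, 130 (x) by 260 mm (y), a middle wall at y = -64 mm; heel tracks fill the other half. Inside 122 by 124 mm; walls 16 mm above the floor, floor 4 mm above bench. Axes along its sides, z up. It lies nearer the robot than the bays, left or right; its mirror spot (y of whole tray's centre negated) is clear, a 3 mm rubber mat.
- tin_b: the other tall tin, of the same make and size, standing in front of the heel piece in another bay; it stays where it is. Origin: centre of its underside; z up.
Not all that is in view belongs to the job. Leave any green look-alike of the tin alone. What is shaped like the toe but yellow is not meant.

How it is judged:
On the way, in this order (a step that is already met when the one before it is completed fails the run):
1. the tin stands aside, upright and let go, at least 60 mm from where it was, the toe piece still in its bay (distance of tin from where it was at the start of the episode above 0.06 m and angle between tin's own z axis and vertical below 0.175 rad and linear speed of tin below 0.03 m/s and contact force between the fingers and tin below 0.05 N and distance of toe from where it was at the start of the episode below 0.03 m), for 0.2 s.
2. the toe piece lies right way up in the empty half of the tray, let go (x of toe in the frame of tray_free between -0.045 and 0.045 m and y of toe in the frame of tray_free between -0.045 and 0.045 m and z of toe in the frame of tray_free below 0.008 m and angle between toe's own z axis and vertical below 0.175 rad and linear speed of toe below 0.03 m/s and contact force between the fingers and toe below 0.05 N), for 0.2 s.
3. the tin stands back where it was, let go (distance of tin from where it was at the start of the episode below 0.02 m and angle between tin's own z axis and vertical below 0.175 rad and linear speed of tin below 0.03 m/s and contact force between the fingers and tin below 0.05 N), for 0.2 s.
At the end, for the whole second after the job is handed in: The toe piece rests on the floor of the tray's empty half, right way up within 10 degrees, and the tin stands upright within 10 degrees and within 20 mm of where it stood at the start; both are let go and at rest (all of step 2 and all of step 3); the robot touches nothing.
It fails at once if the other tall tin is moved more than 30 mm or tipped over (distance of tin_b from where it was at the start of the episode above 0.03 m or angle between tin_b's own z axis and vertical above 0.5 rad).
It fails at once if the tin is tipped over (more than 35 degrees) (angle between tin's own z axis and vertical above 0.61 rad).
It fails at once if the tin is dropped (falls free at more than 0.7 m/s, about 25 mm) (linear speed of tin above 0.7 m/s and contact force between the fingers and tin below 0.05 N).
It fails at once if the toe piece is dropped (falls free at more than 0.7 m/s, about 25 mm) (linear speed of toe above 0.7 m/s and contact force between the fingers and toe below 0.05 N).
It also fails if it takes over 72 s, if anything falls off the work surface, if the arm or the gripper's body presses on something with over 40 N, if the wrist force passes 120 N, or if a joint passes its speed limit or range.

## Working session

There is one attempt and no reset: what is moved stays moved. The work goes in short steps, Python scripts to look and compute and a tool call to move; the robot and the scene stay as the last step left them, time stands still between calls to the robot, and variables do not carry over. Pictures are saved under pics/ and viewed, about 8 in all and at most 12, crops included, and the job is handed in when it is done.

Besides the shell and the picture viewer there is one more tool, called after "Call:" as name(argument=value, ...), one argument or row to a line, values as JSON. move_arm: Moves the arm, as the interface text tells. Shifts and turns lie within -1 to 1; 1 stands for 200 mm of shift or 120 degrees of turn. Its arguments: {"type":"object","properties":{"translation":{"type":"array"},"dr":{"type":"array"},"gripper":{"type":"array"},"force":{"type":"number"}},"required":["translation","dr","gripper"]}

```bash
mkdir -p pics; ls
cat > h.py <<'E'
import numpy as np, cv2
from rig import robot, snapshot, boxes_of, outline_of, spot_point
def shot(n,f=None):
    s=snapshot(n)
    if f: cv2.imwrite(f'pics/{f}.png',s['color'][:,:,::-1])
    return s
def onplane(s,px,z):
    K=s['camera_matrix'];T=s['world_from_camera']
    d=T[:3,:3]@np.linalg.inv(K)@np.array([px[0],px[1],1.]);o=T[:3,3]
    return o+d*(z-o[2])/d[2]
def proj(s,p):
    K=s['camera_matrix'];T=np.linalg.inv(s['world_from_camera'])
    c=T[:3,:3]@np.array(p)+T[:3,3];u=K@c;return u[:2]/u[2]
E
python3 - <<'E'
from h import *
np.set_printoptions(precision=3,suppress=True)
a=shot('scene','scene1');b=shot('top','top1')
im=np.hstack([a['color'],b['color']])[:,:,::-1]
print(a['world_from_camera'],b['world_from_camera'],a['camera_matrix'])
for c,s in(('scene',a),('top',b)):
  for q in('tin','toe','tray_free','tin_b'):
    z={'tin':0.002,'tin_b':.002,'toe':.002,'tray_free':.004}[q]
    for r in spot_point(c,q)[:5]: print(c,q,round(r['score'],2),np.array(r['centre']),onplane(s,r['centre'],z))
    if q!='tray_free' and q!='tin_b':
      for r in boxes_of(c,q)[:5]: print('   box',round(r['score'],2),np.array(r['box']))
print(robot.read_state())
E
```

```text
pics
[[ 0.036  0.632 -0.774  1.392]
 [ 0.999 -0.016  0.034 -0.148]
 [ 0.008 -0.775 -0.632  0.721]
 [ 0.     0.     0.     1.   ]] [[-0.015 -0.996  0.082  0.496]
 [-1.     0.014 -0.016 -0.094]
 [ 0.014 -0.083 -0.996  1.033]
 [ 0.     0.     0.     1.   ]] [[475.942   0.    280.315]
 [  0.    475.942 209.397]
 [  0.      0.      1.   ]]
scene tin 0.95 [257.3 227.3] [ 0.573 -0.164  0.002]
scene tin 0.91 [324.7 230.2] [ 0.587 -0.011  0.002]
scene tin 0.86 [200.2 265.3] [ 0.69  -0.283  0.002]
scene tin 0.75 [236.7 275.9] [ 0.722 -0.206  0.002]
   box 0.93 [197.4 245.9  32.7  60.7]
   box 0.82 [329.5 213.8  30.7  56.7]
   box 0.62 [258.9 202.9  26.2  49.1]
   box 0.6 [238.3 256.   27.4  60. ]
scene toe 0.78 [259.1 240.6] [ 0.618 -0.16   0.002]
scene toe 0.6 [135.8 215.3] [ 0.523 -0.449  0.002]
   box 0.95 [265.6 233.7  28.9  26.4]
   box 0.78 [134.9 211.2  37.9  33. ]
scene tray_free 0.62 [277.  185.6] [ 0.416 -0.115  0.004]
scene tin_b 0.95 [257.3 227.3] [ 0.573 -0.164  0.002]
scene tin_b 0.91 [324.7 230.2] [ 0.587 -0.011  0.002]
scene tin_b 0.86 [200.2 265.3] [ 0.69  -0.283  0.002]
scene
[... 552 characters left out ...]
[281.8 271.8] [ 0.425 -0.119  0.004]
top tin_b 0.9 [232.5 202.7] [0.598 0.002 0.002]
top tin_b 0.86 [294.  214.3] [ 0.567 -0.151  0.002]
top tin_b 0.78 [344. 165.] [ 0.689 -0.28   0.002]
top tin_b 0.67 [311.2 150.5] [ 0.727 -0.198  0.002]
{'time': 0.7, 'qpos': array([-1.253,  0.599, -0.003,  1.599,  0.002,  0.943, -0.08 ]), 'qvel': array([-0.001, -0.   ,  0.   , -0.   , -0.001,  0.001, -0.001]), 'joint_efforts': array([  0.001, -77.6  ,   1.565, -25.834,   0.013,   0.002,  -0.   ]), 'tcp_pos': array([0.279, 0.669, 0.231]), 'tool_rot': array([ 3.142, -0.   ,  1.176]), 'wrist_force': array([-0.771, -0.094,  0.59 ]), 'wrist_torque': array([ 0.036, -0.004, -0.024]), 'width': 0.08535032379486805}
```

View pics/top1.png

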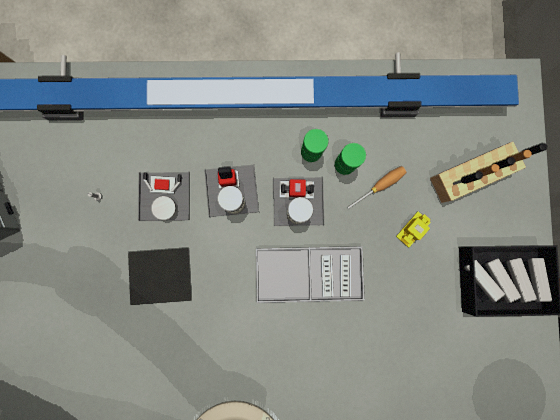

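View pics/scene1.png

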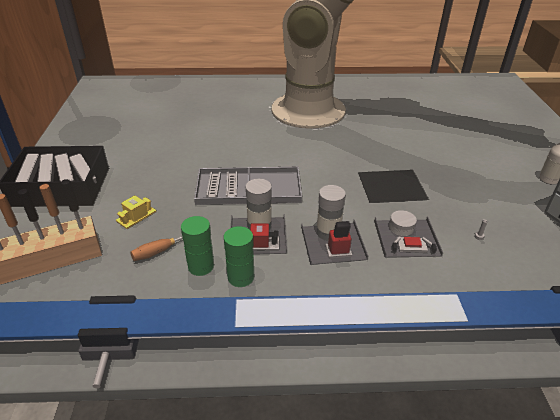

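Lookalikes in the top view:
- **Toe:** red block with two jaws at (297,188). Others are the heel with lever (227,176), the brake (162,184) and the yellow copy (414,229).
- **Tin:** white lid at (300,209). Others are tin_b (231,200), the green tins (315,145) and (350,158), and the low tin (163,208).

I choose the toe at (297,188) and the tin in front of it at (300,209). The empty tray half is at (283,274) and the clear mat at (160,276). Next is one close crop to check this.

```bash
cat >> h.py <<'E'
from scipy.spatial.transform import Rotation as R
def plan(p,yaw):
    """shift (units of 200 mm) and turn (units of 120 deg) from now to tool-down pose"""
    s=robot.read_state();A=R.from_euler('xyz',s['tool_rot']);B=R.from_euler('xyz',[np.pi,0,yaw])
    t=A.inv().apply(np.array(p)-s['tcp_pos'])/.2; w=(A.inv()*B).as_rotvec()/np.radians(120)
    print('t',s['time'],'shift',np.round(t,3),'turn',np.round(w,3),'rot',np.round(s['tool_rot'],3),'F',np.round(s['wrist_force'],1),'w',round(s['width'],4)); return t,w
E
python3 - <<'E'
from h import *
np.set_printoptions(precision=4,suppress=True)
b=shot('top');a=shot('scene')
g=cv2.resize(b['color'][160:310,200:380],None,fx=4,fy=4,interpolation=cv2.INTER_CUBIC)
cv2.imwrite('pics/crop1.png',g[:,:,::-1])
cs=cv2.HoughCircles(cv2.GaussianBlur(cv2.cvtColor(g,cv2.COLOR_RGB2GRAY),(5,5),0),cv2.HOUGH_GRADIENT,1,60,param1=100,param2=25,minRadius=40,maxRadius=65)
for c in cs[0]: 
  px=(c[:2]-1.5)/4+[200,160]; print('circ',c,px,onplane(b,px,.117))
# red block rect (top z=.046)
hsv=cv2.cvtColor(g,cv2.COLOR_RGB2HSV);m=((hsv[...,0]<8)|(hsv[...,0]>172))&(hsv[...,1]>150)&(hsv[...,2]>120)
n,l,st,ce=cv2.connectedComponentsWithStats(m.astype(np.uint8))
for i in range(1,n):
  if st[i,4]>300: print(st[i],[onplane(b,np.array(q)/4+[200,160],.046)[:2] for q in((st[i,0],st[i,1]),(st[i,0]+st[i,2],st[i,1]+st[i,3]))])
for q in('toe',):
  for o in outline_of('top',q)[:2]:
    pts=np.argwhere(o['pixels'])[:,::-1].astype(np.float32);print(q,o['score'],cv2.minAreaRect(pts))
# tray corners from px of top1
for q in((257,247),(363,247),(363,301),(257,301),(311,249),(310,300)): print(q,onplane(b,q,.02)[:2])
plan([.567,-.153,.25],0)
E
```

```text
circ [120.5 152.5  49.7] [229.75 197.75] [ 0.5974 -0.0031  0.117 ]
circ [401.5 196.5  48.9] [300.   208.75] [ 0.5709 -0.1584  0.117 ]
[  72   37   70   61 1854] [array([0.6745, 0.0317]), array([ 0.637, -0.01 ])]
[ 359   77   65   66 3206] [array([ 0.6481, -0.1401]), array([ 0.6077, -0.1784])]
toe 0.75 ((296.5, 188.0), (18.0, 33.0), 90.0)
toe 0.72 ((414.58233642578125, 229.5706024169922), (20.716859817504883, 35.685062408447266), 40.601295471191406)
(257, 247) [ 0.487  -0.0589]
(363, 247) [ 0.4832 -0.3171]
(363, 301) [ 0.3536 -0.313 ]
(257, 301) [ 0.3578 -0.0575]
(311, 249) [ 0.4802 -0.1901]
(310, 300) [ 0.3581 -0.1851]
t 0.85 shift [-3.241  2.911 -0.094] turn [-0.    -0.     0.561] rot [ 3.142 -0.     1.176] F [ 0.5 -0.  -0.2] w 0.0854
```

View pics/crop1.png

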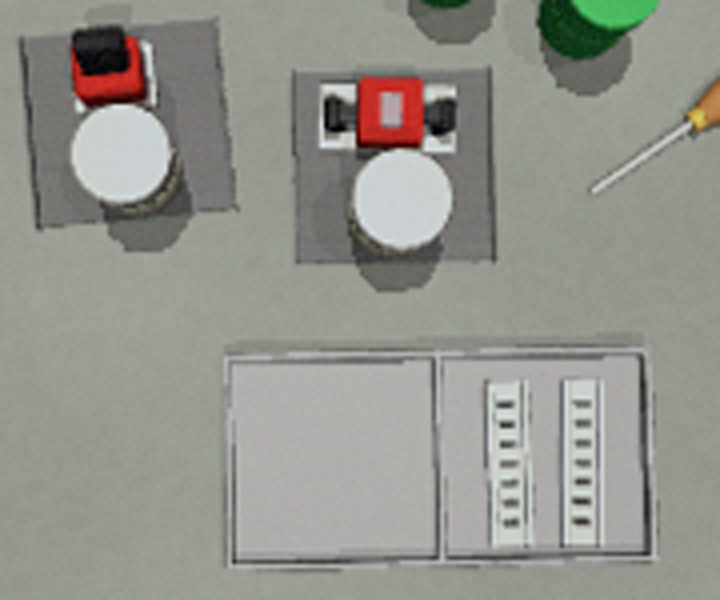

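The crop confirms it: red block with two jaws behind the white-lidded tin at crop (401,197), and an empty left tray half. I'll start the approach and turn on the way.

Call:
move_arm(
  translation=[
    [-0.18,0.16,0],
    [-0.36,0.32,0],
    [-0.54,0.49,0],
    [-0.72,0.65,0],
    [-0.9,0.81,0],
    [-0.9,0.81,-0.05],
    [-0.9,0.81,-0.05],
    [-0.9,0.81,-0.05],
    [-0.9,0.81,-0.05],
  ],
  dr=[
    [0,0,0.07],
    [0,0,0.14],
    [0,0,0.21],
    [0,0,0.28],
    [0,0,0.35],
    [0,0,0.42],
    [0,0,0.49],
    [0,0,0.561],
    [0,0,0.561],
  ],
  gripper=[1,1,1,1,1,1,1,1,1],
)

```text
time: 1.75
tcp_pos: [0.3591, 0.4409, 0.2415]
tool_rot: [-3.141, -0.0, -0.001]
wrist_force: [0.0, 0.1, 0.7]
width: 0.0854
```

```bash
python3 -c "
from h import *
plan([.571,-.157,.25],0); plan([.571,-.157,.25],-.01)"
```

```text
t 1.75 shift [ 1.062  2.989 -0.043] turn [-0. -0. -0.] rot [-3.141e+00 -0.000e+00 -1.000e-03] F [0.  0.1 0.7] w 0.0854
t 1.75 shift [ 1.062  2.989 -0.043] turn [-0.    -0.     0.004] rot [-3.141e+00 -0.000e+00 -1.000e-03] F [0.  0.1 0.7] w 0.0854
```

Call:
move_arm(
  translation=[
    [0.1,0.23,0],
    [0.2,0.45,0],
    [0.3,0.68,0],
    [0.4,0.9,0],
    [0.44,1,0],
    [0.44,1,0],
  ],
  dr=[
    [0,0,0],
    [0,0,0],
    [0,0,0],
    [0,0,0],
    [0,0,0],
    [0,0,0],
  ],
  gripper=[1,1,1,1,1,1],
)

```text
time: 2.35
tcp_pos: [0.4483, 0.2373, 0.2419]
tool_rot: [3.141, -0.001, -0.002]
wrist_force: [-0.0, -0.3, -0.8]
width: 0.0854
```

Call:
move_arm(
  translation=[
    [0.1,0.23,0],
    [0.2,0.45,0],
    [0.3,0.68,0],
    [0.4,0.9,0],
    [0.44,1,0],
    [0.44,1,0],
  ],
  dr=[
    [0,0,0],
    [0,0,0],
    [0,0,0],
    [0,0,0],
    [0,0,0],
    [0,0,0],
  ],
  gripper=[1,1,1,1,1,1],
)

```text
time: 2.95
tcp_pos: [0.5371, 0.0342, 0.2422]
tool_rot: [3.14, -0.002, -0.003]
wrist_force: [0.5, -0.9, -0.1]
width: 0.0854
```

Call:
move_arm(
  translation=[
    [0.05,0.23,0],
    [0.09,0.45,0],
    [0.13,0.68,0],
    [0.17,0.9,0],
    [0.17,0.99,0],
    [0.17,0.99,0],
    [0.17,0.99,0],
  ],
  dr=[
    [0,0,0],
    [0,0,0],
    [0,0,0],
    [0,0,0],
    [0,0,0],
    [0,0,0],
    [0,0,0],
  ],
  gripper=[1,1,1,1,1,1,1],
)

```text
time: 3.65
tcp_pos: [0.5707, -0.1618, 0.2422]
tool_rot: [3.141, -0.002, 0.0]
wrist_force: [0.1, 0.4, -0.3]
width: 0.0858
```

```bash
cat >> h.py <<'E'
def fray(s,px,z):
    K=s['camera_matrix'];T=s['world_from_camera'];v=(np.array(px,float)-K[:2,2])/K[0,0];r=np.linalg.norm(v)
    d=np.r_[v/max(r,1e-9)*np.sin(r),np.cos(r)];d=T[:3,:3]@d;o=T[:3,3];return o+d*(z-o[2])/d[2]
E
python3 -c "
from h import *
np.set_printoptions(precision=4,suppress=True)
plan([.571,-.157,.25],0); w=shot('wrist','w1')
for q,z in(('tin',.002),('toe',.002),('tray_free',.004)):
  for r in spot_point('wrist',q)[:3]: print(q,r['score'],r['centre'],fray(w,r['centre'],z))
print(w['world_from_camera'],w['camera_matrix'])
"
```

```text
t 3.65 shift [ 0.001 -0.024 -0.039] turn [ 0.    -0.001  0.   ] rot [ 3.141 -0.002  0.   ] F [ 0.1  0.4 -0.3] w 0.0858
tin 0.87 [367.7, 269.4] [ 0.6883 -0.2828  0.002 ]
tin 0.73 [302.5, 44.0] [ 0.5976 -0.0007  0.002 ]
tin 0.71 [398.9, 207.5] [ 0.7229 -0.1974  0.002 ]
toe 0.76 [326.1, 177.8] [ 0.6267 -0.1606  0.002 ]
tray_free 0.83 [153.9, 146.5] [ 0.417  -0.1194  0.004 ]
[[ 1.     -0.0007  0.0023  0.571 ]
 [-0.0001 -0.9655 -0.2603 -0.0963]
 [ 0.0024  0.2603 -0.9655  0.3843]
 [ 0.      0.      0.      1.    ]] [[325.1923   0.     280.3636]
 [  0.     325.1923 209.0402]
 [  0.       0.       1.    ]]
```

View pics/w1.png

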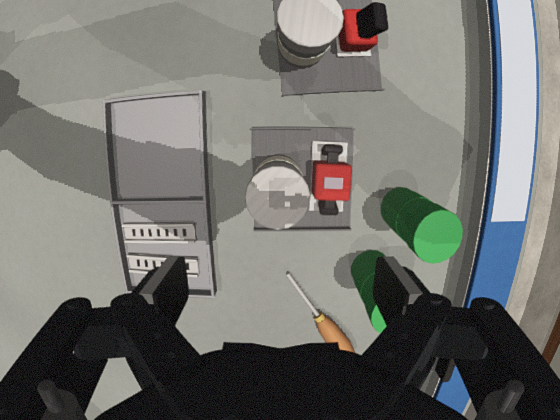

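The lid is at about (278,196) in the wrist view, which puts the tin at (0.570, -0.157) and agrees with the top camera. Descend and grip.

Call:
move_arm(
  translation=[
    [0,-0.024,0.15],
    [0,-0.024,0.35],
    [0,-0.024,0.55],
    [0,-0.024,0.7],
    [0,-0.024,0.78],
    [0,-0.024,0.82],
    [0,-0.024,0.82],
  ],
  dr=[
    [0,0,0],
    [0,0,0],
    [0,0,0],
    [0,0,0],
    [0,0,0],
    [0,0,0],
    [0,0,0],
  ],
  gripper=[1,1,1,1,1,1,1],
)

```text
time: 4.55
tcp_pos: [0.5709, -0.1561, 0.0778]
tool_rot: [3.141, -0.001, 0.002]
wrist_force: [0.4, -0.0, -0.8]
width: 0.0852
```

Call:
move_arm(
  translation=[
    [0,0,0],
    [0,0,0],
    [0,0,0],
    [0,0,0],
    [0,0,0],
    [0,0,0],
    [0,0,0],
  ],
  dr=[
    [0,0,0],
    [0,0,0],
    [0,0,0],
    [0,0,0],
    [0,0,0],
    [0,0,0],
    [0,0,0],
  ],
  gripper=[-0.2,-0.2,-0.2,-0.2,-0.2,-0.2,-0.2],
  force=40,
)

```text
time: 5.25
tcp_pos: [0.5711, -0.1562, 0.0791]
tool_rot: [3.141, -0.002, 0.001]
wrist_force: [-2.1, 0.9, 5.0]
width: 0.0556
```

Call:
move_arm(
  translation=[
    [0,0,-0.04],
    [0,0,-0.12],
    [0,0,-0.22],
    [0,0,-0.32],
    [0,0,-0.4],
    [0,0,-0.4],
  ],
  dr=[
    [0,0,0],
    [0,0,0],
    [0,0,0],
    [0,0,0],
    [0,0,0],
    [0,0,0],
  ],
  gripper=[-0.2,-0.2,-0.2,-0.2,-0.2,-0.2],
)

```text
time: 5.85
tcp_pos: [0.5721, -0.1565, 0.1617]
tool_rot: [3.141, -0.006, 0.001]
wrist_force: [0.9, -0.0, -4.8]
width: 0.055
```

```bash
python3 -c "
from h import *
b=shot('top'); print([onplane(b,q,.003)[:2] for q in((128,250),(191,304),(160,276))])
plan([.43,.16,.158],0)"
```

```text
[array([0.4842612, 0.2584638]), array([0.3509957 , 0.10381952]), array([0.41975084, 0.17961736])]
t 5.9 shift [-0.705 -1.582  0.008] turn [ 0.    -0.002  0.001] rot [ 3.141e+00 -5.000e-03  2.000e-03] F [ 0.5  0.3 -3.9] w 0.0554
```

Call:
move_arm(
  translation=[
    [-0.1,0,0],
    [-0.25,-0.05,0],
    [-0.4,-0.15,0],
    [-0.5,-0.3,0],
    [-0.58,-0.45,0],
    [-0.63,-0.6,0],
    [-0.65,-0.7,0],
    [-0.65,-0.78,0],
    [-0.65,-0.8,0],
  ],
  dr=[
    [0,0,0],
    [0,0,0],
    [0,0,0],
    [0,0,0],
    [0,0,0],
    [0,0,0],
    [0,0,0],
    [0,0,0],
    [0,0,0],
  ],
  gripper=[-0.2,-0.2,-0.2,-0.2,-0.2,-0.2,-0.2,-0.2,-0.2],
)

```text
time: 6.8
tcp_pos: [0.4407, 0.0054, 0.1592]
tool_rot: [3.141, -0.004, 0.005]
wrist_force: [0.1, 0.0, -4.2]
width: 0.0555
```

Call:
move_arm(
  translation=[
    [0,-0.08,0],
    [0,-0.22,0],
    [0,-0.38,0],
    [0,-0.54,0],
    [0,-0.68,0],
    [0,-0.79,0],
    [0,-0.83,0],
    [0,-0.83,0.1],
    [0,-0.83,0.2],
    [0,-0.83,0.27],
  ],
  dr=[
    [0,0,0],
    [0,0,0],
    [0,0,0],
    [0,0,0],
    [0,0,0],
    [0,0,0],
    [0,0,0],
    [0,0,0],
    [0,0,0],
    [0,0,0],
  ],
  gripper=[-0.2,-0.2,-0.2,-0.2,-0.2,-0.2,-0.2,-0.2,-0.2,-0.2],
)

```text
time: 7.8
tcp_pos: [0.4401, 0.1701, 0.104]
tool_rot: [3.14, -0.003, 0.004]
wrist_force: [0.1, 0.0, -3.5]
width: 0.0553
```

```bash
python3 -c "
from h import *
plan([.44,.17,.080],0);b=shot('top','top2');s=shot('scene')
cv2.imwrite('pics/c2.png',np.hstack([cv2.resize(b['color'][150:330,80:320],None,fx=1.7,fy=1.7),cv2.resize(s['color'][100:280,230:470],None,fx=1.7,fy=1.7)])[:,:,::-1])"
```

```text
t 7.8 shift [-0.001  0.     0.12 ] turn [ 0.001 -0.001  0.002] rot [ 3.14e+00 -3.00e-03  4.00e-03] F [ 0.1  0.  -3.5] w 0.0553
```

View pics/c2.png

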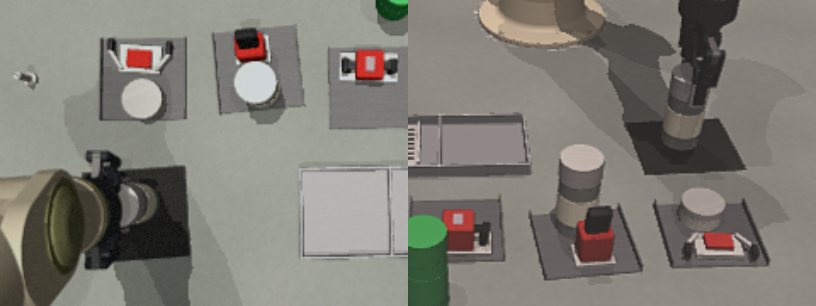

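The tin hangs upright over the mat at right-pane (683,110), and the toe is undisturbed in its bay. Lower it slowly.

Call:
move_arm(
  translation=[
    [0,0,0.04],
    [0,0,0.08],
    [0,0,0.1],
    [0,0,0.11],
    [0,0,0.115],
    [0,0,0.12],
    [0,0,0.12],
  ],
  dr=[
    [0,0,0],
    [0,0,0],
    [0,0,0],
    [0,0,0],
    [0,0,0],
    [0,0,0],
    [0,0,0],
  ],
  gripper=[-0.2,-0.2,-0.2,-0.2,-0.2,-0.2,-0.2],
)

```text
time: 8.6
tcp_pos: [0.4397, 0.1697, 0.0801]
tool_rot: [3.14, -0.001, 0.003]
wrist_force: [-1.2, -0.4, 1.2]
width: 0.0551
```

Call:
move_arm(
  translation=[
    [0,0,0],
    [0,0,0],
    [0,0,0],
    [0,0,0],
    [0,0,0],
    [0,0,0],
  ],
  dr=[
    [0,0,0],
    [0,0,0],
    [0,0,0],
    [0,0,0],
    [0,0,0],
    [0,0,0],
  ],
  gripper=[0.5,0.8,1,1,1,1],
)

```text
time: 9.2
tcp_pos: [0.4398, 0.1698, 0.0801]
tool_rot: [3.14, -0.001, 0.003]
wrist_force: [0.1, 0.6, -0.4]
width: 0.0853
```

Call:
move_arm(
  translation=[
    [0,0,-0.1],
    [0,0,-0.3],
    [0,0,-0.5],
    [0,0,-0.7],
    [0,0,-0.85],
    [0,0,-0.85],
  ],
  dr=[
    [0,0,0],
    [0,0,0],
    [0,0,0],
    [0,0,0],
    [0,0,0],
    [0,0,0],
  ],
  gripper=[1,1,1,1,1,1],
)

```text
time: 9.8
tcp_pos: [0.4411, 0.1706, 0.2535]
tool_rot: [-3.14, -0.007, 0.003]
wrist_force: [-0.3, 0.1, -0.6]
width: 0.0854
```

```bash
python3 -c "
from h import *
plan([.55,-.0,.25],0);w=shot('wrist','w3');s=shot('scene')
cv2.imwrite('pics/c3.png',np.hstack([w['color'],s['color']])[:,:,::-1][::1,::1][:, :1120])
cv2.imwrite('pics/c3.png',cv2.resize(cv2.imread('pics/c3.png'),(800,300)))"
```

```text
t 9.8 shift [0.542 0.855 0.019] turn [-0.001 -0.003  0.002] rot [-3.14e+00 -7.00e-03  3.00e-03] F [-0.3  0.1 -0.6] w 0.0854
```

View pics/c3.png

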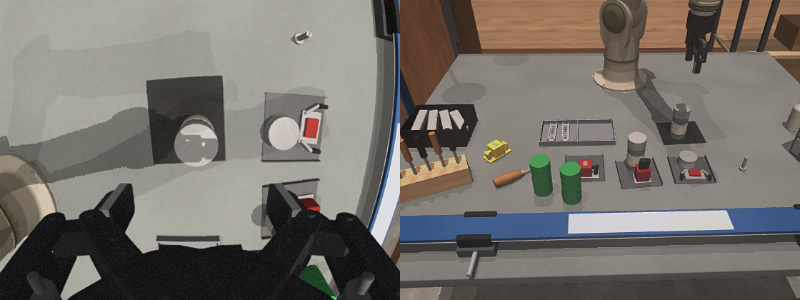

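The tin stands upright on the mat, at (197,140) in the left pane and (681,120) in the right. Move above the toe.

Call:
move_arm(
  translation=[
    [0.1,0.2,0],
    [0.2,0.42,0],
    [0.3,0.64,0],
    [0.4,0.86,0],
    [0.46,0.95,0],
    [0.46,0.95,0],
  ],
  dr=[
    [0,0,0],
    [0,0,0],
    [0,0,0],
    [0,0,0],
    [0,0,0],
    [0,0,0],
  ],
  gripper=[1,1,1,1,1,1],
)

```text
time: 10.5
tcp_pos: [0.5327, -0.0229, 0.2492]
tool_rot: [3.139, -0.001, -0.002]
wrist_force: [0.0, 0.8, -0.7]
width: 0.0853
```

Call:
move_arm(
  translation=[
    [0.1,0.15,0],
    [0.25,0.35,0.05],
    [0.4,0.55,0.15],
    [0.47,0.7,0.25],
    [0.47,0.7,0.35],
    [0.47,0.7,0.35],
    [0.47,0.7,0.35],
  ],
  dr=[
    [0,0,0],
    [0,0,0],
    [0,0,0],
    [0,0,0],
    [0,0,0],
    [0,0,0],
    [0,0,0],
  ],
  gripper=[1,1,1,1,1,1,1],
)

```text
time: 11.2
tcp_pos: [0.6257, -0.1619, 0.1785]
tool_rot: [3.14, 0.002, -0.001]
wrist_force: [-0.4, 0.1, 0.8]
width: 0.0853
```

```bash
python3 -c "
from h import *
np.set_printoptions(precision=4,suppress=True)
plan([.626,-.16,.013],0);w=shot('wrist','w4');b=shot('top')
for r in spot_point('wrist','toe')[:2]: print(r['score'],r['centre'],fray(w,r['centre'],.002))
for r in spot_point('wrist','tray_free')[:1]: print('tray',fray(w,r['centre'],.004))
hsv=cv2.cvtColor(w['color'],cv2.COLOR_RGB2HSV);m=((hsv[...,0]<8)|(hsv[...,0]>172))&(hsv[...,1]>130)&(hsv[...,2]>60)
n,l,st,ce=cv2.connectedComponentsWithStats(m.astype(np.uint8))
for i in range(1,n):
  if st[i,4]>200:
    P=np.array([fray(w,p,.046)[:2] for p in np.argwhere(l==i)[:,::-1]]);print(st[i],cv2.minAreaRect((P*1000).astype(np.float32)))
"
```

```text
t 11.2 shift [ 0.003 -0.01   0.828] turn [ 0.001  0.001 -0.   ] rot [ 3.14   0.002 -0.001] F [-0.4  0.1  0.8] w 0.0853
0.73 [279.5, 188.3] [ 0.6253 -0.1609  0.002 ]
tray [ 0.4174 -0.1225  0.004 ]
[294   0  44  35 892] ((656.3024291992188, -2.436450958251953), (36.41495895385742, 32.10688018798828), 1.6178761720657349)
[ 260  168   46   50 1703] ((628.1222534179688, -156.2373046875), (43.22286605834961, 38.82475280761719), 87.42450714111328)
```

View pics/w4.png

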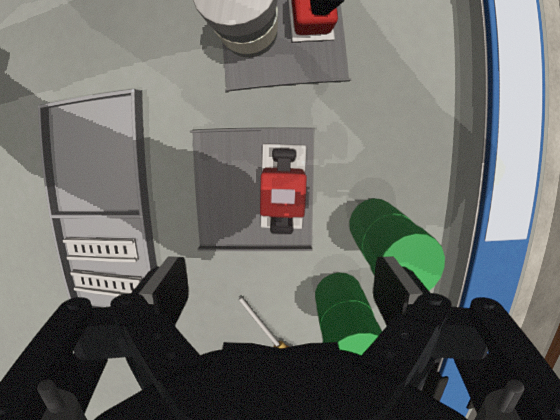

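The toe lies at about (0.627, -0.158) with yaw near 0: red top at (284,193), plate ends at (284,148) and (283,232). The green tin is close behind, so I'll narrow the jaws to 64 mm on the way down.

Call:
move_arm(
  translation=[
    [0.005,-0.02,0.1],
    [0.005,-0.02,0.25],
    [0.005,-0.02,0.42],
    [0.005,-0.02,0.58],
    [0.005,-0.02,0.7],
    [0.005,-0.02,0.78],
    [0.005,-0.02,0.82],
    [0.005,-0.02,0.825],
    [0.005,-0.02,0.825],
  ],
  dr=[
    [0,0,0],
    [0,0,0],
    [0,0,0],
    [0,0,0],
    [0,0,0],
    [0,0,0],
    [0,0,0],
    [0,0,0],
    [0,0,0],
  ],
  gripper=[0.5,0.5,0.5,0.5,0.5,0.5,0.5,0.5,0.5],
)

```text
time: 12.3
tcp_pos: [0.6289, -0.1586, 0.0166]
tool_rot: [3.139, -0.004, -0.0]
wrist_force: [-0.1, -0.4, -0.0]
width: 0.0637
```

Call:
move_arm(
  translation=[
    [0,0,0],
    [0,0,0],
    [0,0,0],
    [0,0,0],
    [0,0,0],
    [0,0,0],
    [0,0,0],
  ],
  dr=[
    [0,0,0],
    [0,0,0],
    [0,0,0],
    [0,0,0],
    [0,0,0],
    [0,0,0],
    [0,0,0],
  ],
  gripper=[-0.5,-0.5,-0.5,-0.5,-0.5,-0.5,-0.5],
  force=50,
)

```text
time: 13.0
tcp_pos: [0.6296, -0.1588, 0.018]
tool_rot: [3.139, -0.006, -0.0]
wrist_force: [-1.1, -0.1, 6.6]
width: 0.0395
```

Call:
move_arm(
  translation=[
    [0,0,-0.04],
    [0,0,-0.12],
    [0,0,-0.24],
    [0,0,-0.35],
    [0,0,-0.45],
    [0,0,-0.45],
  ],
  dr=[
    [0,0,0],
    [0,0,0],
    [0,0,0],
    [0,0,0],
    [0,0,0],
    [0,0,0],
  ],
  gripper=[-0.5,-0.5,-0.5,-0.5,-0.5,-0.5],
)

```text
time: 13.6
tcp_pos: [0.6307, -0.1591, 0.1119]
tool_rot: [3.138, -0.011, -0.0]
wrist_force: [-0.5, 0.3, -2.9]
width: 0.0394
```

```bash
python3 -c "
from h import *
plan([.425,-.122,.016],0)"
```

```text
t 13.6 shift [-1.033 -0.187  0.468] turn [ 0.002 -0.005 -0.   ] rot [ 3.138 -0.011 -0.   ] F [-0.5  0.3 -2.9] w 0.0394
```

Call:
move_arm(
  translation=[
    [-0.1,-0.02,0],
    [-0.25,-0.05,0],
    [-0.43,-0.08,0],
    [-0.61,-0.11,0],
    [-0.78,-0.15,0],
    [-0.92,-0.17,0],
    [-1,-0.187,0],
    [-1,-0.187,0],
    [-1,-0.187,0],
  ],
  dr=[
    [0,0,0],
    [0,0,0],
    [0,0,0],
    [0,0,0],
    [0,0,0],
    [0,0,0],
    [0,0,0],
    [0,0,0],
    [0,0,0],
  ],
  gripper=[-0.5,-0.5,-0.5,-0.5,-0.5,-0.5,-0.5,-0.5,-0.5],
)

```text
time: 14.5
tcp_pos: [0.4315, -0.1219, 0.1098]
tool_rot: [3.138, -0.012, -0.0]
wrist_force: [-0.6, -0.5, -1.7]
width: 0.0391
```

```bash
python3 -c "
from h import *
np.set_printoptions(precision=4,suppress=True)
plan([.427,-.122,.020],0);w=shot('wrist','w5');shot('top')
for r in spot_point('top','toe')[:2]: print(r)
for r in spot_point('wrist','tray_free')[:1]: print('tray',r,fray(w,r['centre'],.004))"
```

```text
t 14.5 shift [-0.028 -0.001  0.449] turn [ 0.002 -0.006 -0.   ] rot [ 3.138 -0.012 -0.   ] F [-0.6 -0.5 -1.7] w 0.0391
{'centre': [410.2, 229.9], 'score': 0.61}
```

View pics/w5.png

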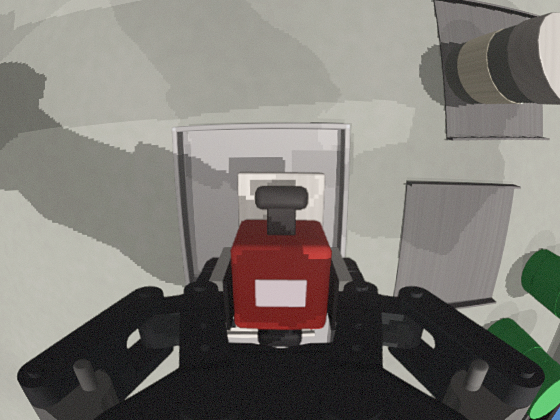

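The toe hangs level over the empty half at (280,265), between the tray walls at x=180 and x=345. Lower it slowly.

Call:
move_arm(
  translation=[
    [-0.03,0,0.1],
    [-0.03,0,0.2],
    [-0.03,0,0.3],
    [-0.03,0,0.37],
    [-0.03,0,0.41],
    [-0.03,0,0.425],
    [-0.03,0,0.435],
    [-0.03,0,0.445],
    [-0.03,0,0.45],
    [-0.03,0,0.45],
  ],
  dr=[
    [0,0,0],
    [0,0,0],
    [0,0,0],
    [0,0,0],
    [0,0,0],
    [0,0,0],
    [0,0,0],
    [0,0,0],
    [0,0,0],
    [0,0,0],
  ],
  gripper=[-0.5,-0.5,-0.5,-0.5,-0.5,-0.5,-0.5,-0.5,-0.5,-0.5],
)

```text
time: 15.7
tcp_pos: [0.428, -0.1225, 0.0204]
tool_rot: [3.138, -0.01, -0.001]
wrist_force: [-0.1, -0.1, -2.7]
width: 0.0392
```

Call:
move_arm(
  translation=[
    [0,0,0.004],
    [0,0,0.008],
    [0,0,0.01],
  ],
  dr=[
    [0,0,0],
    [0,0,0],
    [0,0,0],
  ],
  gripper=[-0.5,-0.5,-0.5],
)

```text
time: 16.0
tcp_pos: [0.4284, -0.1226, 0.02]
tool_rot: [3.139, -0.01, -0.002]
wrist_force: [-2.6, 1.6, 21.4]
width: 0.0391
```

Firm contact with the tray floor. I'll release with a partial opening and rise.

Call:
move_arm(
  translation=[
    [0,0,-0.004],
    [0,0,-0.004],
    [0,0,-0.004],
    [0,0,-0.004],
    [0,0,-0.004],
  ],
  dr=[
    [0,0,0],
    [0,0,0],
    [0,0,0],
    [0,0,0],
    [0,0,0],
  ],
  gripper=[-0.5,0.2,0.4,0.4,0.4],
)

```text
time: 16.5
tcp_pos: [0.4284, -0.1226, 0.0207]
tool_rot: [3.139, -0.01, -0.002]
wrist_force: [0.4, 0.7, 0.3]
width: 0.0595
```

Call:
move_arm(
  translation=[
    [0,0,-0.05],
    [0,0,-0.2],
    [0,0,-0.4],
    [0,0,-0.6],
    [0,0,-0.8],
    [0,0,-1],
    [0,0,-1],
  ],
  dr=[
    [0,0,0],
    [0,0,0],
    [0,0,0],
    [0,0,0],
    [0,0,0],
    [0,0,0],
    [0,0,0],
  ],
  gripper=[0.4,0.4,0.4,0.4,1,1,1],
)

```text
time: 17.2
tcp_pos: [0.4282, -0.1224, 0.2241]
tool_rot: [3.139, -0.016, -0.001]
wrist_force: [0.1, 0.5, 0.4]
width: 0.0856
```

```bash
python3 -c "
from h import *
np.set_printoptions(precision=4,suppress=True)
plan([.44,.17,.25],0);w=shot('wrist','w6')
for q,z in(('toe',.004),('tray_free',.004),('tin',.003)):
  for r in spot_point('wrist',q)[:3]: print(q,r,fray(w,r['centre'],z))"
```

```text
t 17.2 shift [ 0.06  -1.462 -0.132] turn [ 0.001 -0.007 -0.   ] rot [ 3.139 -0.016 -0.001] F [0.1 0.5 0.4] w 0.0856
toe {'centre': [276.9, 181.7], 'score': 0.92} [ 0.4284 -0.123   0.004 ]
tray_free {'centre': [263.3, 183.2], 'score': 0.93} [ 0.413  -0.1247  0.004 ]
tin {'centre': [455.9, 292.1], 'score': 0.76} [ 0.6863 -0.2813  0.003 ]
tin {'centre': [486.7, 237.8], 'score': 0.7} [ 0.722  -0.1988  0.003 ]
```

View pics/w6.png

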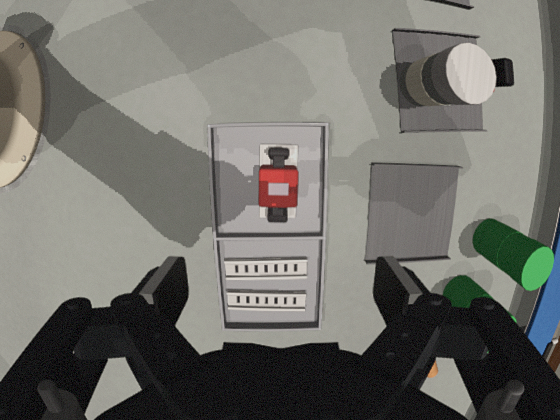

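The toe lies flat in the empty half at (278,186), about 10 mm from the half's centre. Now back to the tin.

Call:
move_arm(
  translation=[
    [0.02,-0.2,-0.1],
    [0.04,-0.42,-0.13],
    [0.06,-0.64,-0.13],
    [0.06,-0.86,-0.13],
    [0.06,-1,-0.13],
    [0.06,-1,-0.13],
  ],
  dr=[
    [0,-0.007,0],
    [0,-0.007,0],
    [0,-0.007,0],
    [0,-0.007,0],
    [0,-0.007,0],
    [0,-0.007,0],
  ],
  gripper=[1,1,1,1,1,1],
)

```text
time: 18.0
tcp_pos: [0.4374, 0.0819, 0.244]
tool_rot: [3.138, 0.009, 0.004]
wrist_force: [-0.9, -0.7, -0.5]
width: 0.0859
```

Call:
move_arm(
  translation=[
    [0,-0.15,0],
    [0,-0.3,0],
    [0,-0.42,0],
    [0,-0.46,0],
    [0,-0.46,0],
    [0,-0.46,0],
  ],
  dr=[
    [0,0,0],
    [0,0,0],
    [0,0,0],
    [0,0,0],
    [0,0,0],
    [0,0,0],
  ],
  gripper=[1,1,1,1,1,1],
)

```text
time: 18.6
tcp_pos: [0.437, 0.1722, 0.2434]
tool_rot: [3.137, 0.009, 0.002]
wrist_force: [-0.3, -0.6, 0.0]
width: 0.0857
```

```bash
python3 -c "
from h import *
np.set_printoptions(precision=4,suppress=True)
plan([.44,.17,.0795],0);w=shot('wrist','w7')
for r in spot_point('wrist','tin')[:3]: print(r,fray(w,r['centre'],.003))
c=cv2.HoughCircles(cv2.GaussianBlur(cv2.cvtColor(w['color'],cv2.COLOR_RGB2GRAY),(3,3),0),cv2.HOUGH_GRADIENT,1,30,param1=100,param2=22,minRadius=24,maxRadius=42)
for q in c[0][:4]: print(q,fray(w,q[:2],.118))"
```

```text
t 18.6 shift [0.023 0.007 0.819] turn [0.002 0.004 0.001] rot [3.137 0.009 0.002] F [-0.3 -0.6  0. ] w 0.0857
{'centre': [282.7, 181.7], 'score': 0.86} [0.4383 0.1675 0.003 ]
{'centre': [436.5, 384.4], 'score': 0.55} [ 0.7176 -0.1928  0.003 ]
[283.5 206.5  30.2] [0.4392 0.1673 0.118 ]
[411.5 191.5  26.7] [0.5526 0.1817 0.118 ]
```

Call:
move_arm(
  translation=[
    [0.02,0.012,0.15],
    [0.02,0.012,0.35],
    [0.02,0.012,0.55],
    [0.02,0.012,0.7],
    [0.02,0.012,0.78],
    [0.02,0.012,0.82],
    [0.02,0.012,0.82],
  ],
  dr=[
    [0.002,0.004,0],
    [0.002,0.004,0],
    [0.002,0.004,0],
    [0.002,0.004,0],
    [0.002,0.004,0],
    [0.002,0.004,0],
    [0.002,0.004,0],
  ],
  gripper=[1,1,1,1,1,1,1],
)

```text
time: 19.4
tcp_pos: [0.4395, 0.1679, 0.079]
tool_rot: [3.141, 0.002, -0.001]
wrist_force: [0.4, -0.6, -0.6]
width: 0.0854
```

Call:
move_arm(
  translation=[
    [0,0,0],
    [0,0,0],
    [0,0,0],
    [0,0,0],
    [0,0,0],
    [0,0,0],
    [0,0,0],
  ],
  dr=[
    [0,0,0],
    [0,0,0],
    [0,0,0],
    [0,0,0],
    [0,0,0],
    [0,0,0],
    [0,0,0],
  ],
  gripper=[-0.2,-0.2,-0.2,-0.2,-0.2,-0.2,-0.2],
  force=40,
)

```text
time: 20.1
tcp_pos: [0.4395, 0.1679, 0.0799]
tool_rot: [-3.141, 0.001, -0.0]
wrist_force: [-1.6, -0.0, 6.3]
width: 0.0557
```

Call:
move_arm(
  translation=[
    [0,0,-0.04],
    [0,0,-0.12],
    [0,0,-0.22],
    [0,0,-0.32],
    [0,0,-0.4],
    [0,0,-0.4],
  ],
  dr=[
    [0,0,0],
    [0,0,0],
    [0,0,0],
    [0,0,0],
    [0,0,0],
    [0,0,0],
  ],
  gripper=[-0.2,-0.2,-0.2,-0.2,-0.2,-0.2],
)

```text
time: 20.7
tcp_pos: [0.4401, 0.1683, 0.1618]
tool_rot: [-3.14, -0.001, 0.0]
wrist_force: [0.6, 0.4, -4.3]
width: 0.0554
```

```bash
python3 -c "
from h import *
plan([.571,-.156,.16],0)"
```

```text
t 20.7 shift [0.654 1.621 0.007] turn [-0.001 -0.001  0.   ] rot [-3.14e+00 -1.00e-03  0.00e+00] F [ 0.6  0.4 -4.3] w 0.0554
```

Call:
move_arm(
  translation=[
    [0,0.08,0],
    [0,0.22,0],
    [0,0.38,0],
    [0,0.54,0],
    [0,0.7,0],
    [0,0.84,0],
    [0,0.95,0],
    [0,1,0],
    [0,1,0],
  ],
  dr=[
    [0,0,0],
    [0,0,0],
    [0,0,0],
    [0,0,0],
    [0,0,0],
    [0,0,0],
    [0,0,0],
    [0,0,0],
    [0,0,0],
  ],
  gripper=[-0.2,-0.2,-0.2,-0.2,-0.2,-0.2,-0.2,-0.2,-0.2],
)

```text
time: 21.6
tcp_pos: [0.4397, -0.0332, 0.1612]
tool_rot: [-3.14, -0.001, -0.003]
wrist_force: [0.7, -0.1, -3.4]
width: 0.0549
```

Call:
move_arm(
  translation=[
    [0,0.1,0],
    [0.02,0.24,0],
    [0.08,0.38,0],
    [0.18,0.5,0],
    [0.31,0.58,0],
    [0.45,0.62,0],
    [0.57,0.62,0],
    [0.64,0.62,0],
    [0.65,0.62,0],
    [0.65,0.62,0],
  ],
  dr=[
    [0,0,0],
    [0,0,0],
    [0,0,0],
    [0,0,0],
    [0,0,0],
    [0,0,0],
    [0,0,0],
    [0,0,0],
    [0,0,0],
    [0,0,0],
  ],
  gripper=[-0.2,-0.2,-0.2,-0.2,-0.2,-0.2,-0.2,-0.2,-0.2,-0.2],
)

```text
time: 22.6
tcp_pos: [0.5688, -0.1564, 0.1604]
tool_rot: [-3.139, 0.0, -0.002]
wrist_force: [-0.9, -0.6, -3.4]
width: 0.0554
```

```bash
python3 -c "
from h import *
plan([.571,-.157,.079],0)"
```

```text
t 22.6 shift [0.011 0.004 0.407] turn [-0.001  0.    -0.001] rot [-3.139e+00  0.000e+00 -2.000e-03] F [-0.9 -0.6 -3.4] w 0.0554
```

Call:
move_arm(
  translation=[
    [0.01,0.004,0.1],
    [0.01,0.004,0.2],
    [0.01,0.004,0.29],
    [0.01,0.004,0.35],
    [0.01,0.004,0.375],
    [0.01,0.004,0.39],
    [0.01,0.004,0.398],
    [0.01,0.004,0.405],
    [0.01,0.004,0.405],
  ],
  dr=[
    [0,0,0],
    [0,0,0],
    [0,0,0],
    [0,0,0],
    [0,0,0],
    [0,0,0],
    [0,0,0],
    [0,0,0],
    [0,0,0],
  ],
  gripper=[-0.2,-0.2,-0.2,-0.2,-0.2,-0.2,-0.2,-0.2,-0.2],
)

```text
time: 23.5
tcp_pos: [0.5709, -0.157, 0.0797]
tool_rot: [-3.139, -0.0, -0.001]
wrist_force: [0.1, 0.7, -3.3]
width: 0.0555
```

Call:
move_arm(
  translation=[
    [0,0,0.004],
    [0,0,0.007],
    [0,0,0.007],
  ],
  dr=[
    [0,0,0],
    [0,0,0],
    [0,0,0],
  ],
  gripper=[-0.2,-0.2,-0.2],
)

```text
time: 23.8
tcp_pos: [0.5711, -0.1573, 0.079]
tool_rot: [-3.139, -0.001, -0.002]
wrist_force: [-1.7, 0.4, 4.5]
width: 0.055
```

Contact. Release and rise.

Call:
move_arm(
  translation=[
    [0,0,0],
    [0,0,0],
    [0,0,0],
    [0,0,0],
    [0,0,0],
    [0,0,0],
  ],
  dr=[
    [0,0,0],
    [0,0,0],
    [0,0,0],
    [0,0,0],
    [0,0,0],
    [0,0,0],
  ],
  gripper=[0.5,0.8,1,1,1,1],
)

```text
time: 24.4
tcp_pos: [0.5712, -0.1572, 0.0789]
tool_rot: [-3.139, -0.001, -0.002]
wrist_force: [0.6, -0.7, 0.1]
width: 0.0855
```

Call:
move_arm(
  translation=[
    [0,0,-0.1],
    [0,0,-0.3],
    [0,0,-0.5],
    [0,0,-0.7],
    [0,0,-0.85],
    [0,0,-0.85],
    [0,0,-0.85],
    [0,0,-0.85],
  ],
  dr=[
    [0,0,0],
    [0,0,0],
    [0,0,0],
    [0,0,0],
    [0,0,0],
    [0,0,0],
    [0,0,0],
    [0,0,0],
  ],
  gripper=[1,1,1,1,1,1,1,1],
)

```text
time: 25.2
tcp_pos: [0.5705, -0.1571, 0.2478]
tool_rot: [-3.139, 0.001, -0.001]
wrist_force: [-0.2, 0.5, -0.9]
width: 0.0853
```

```bash
python3 -c "
from h import *
np.set_printoptions(precision=4,suppress=True)
w=shot('wrist','w8')
s=shot('scene')
for q,z in(('tin',.002),('toe',.004),('tray_free',.004)):
  for r in spot_point('scene',q)[:5]: print(q,r['score'],r['centre'],onplane(s,r['centre'],z))
for q,z in(('toe',.004),('tray_free',.004)):
  for r in spot_point('wrist',q)[:1]: print('w',q,r['score'],r['centre'],fray(w,r['centre'],z))
c=cv2.HoughCircles(cv2.GaussianBlur(cv2.cvtColor(w['color'],cv2.COLOR_RGB2GRAY),(3,3),0),cv2.HOUGH_GRADIENT,1,30,param1=100,param2=22,minRadius=24,maxRadius=42)
for q in c[0][:4]: print(q,fray(w,q[:2],.117))
print(robot.read_state()['time'])
cv2.imwrite('pics/c8.png',cv2.resize(np.hstack([w['color'],s['color']])[:,:,::-1],(800,300)))"
```

```text
tin 0.93 [240.2, 277.2] [ 0.7259 -0.199   0.002 ]
tin 0.91 [260.2, 226.3] [ 0.5699 -0.1578  0.002 ]
tin 0.76 [322.3, 233.1] [ 0.5969 -0.0178  0.002 ]
tin 0.6 [199.9, 265.5] [ 0.6905 -0.2839  0.002 ]
toe 0.96 [274.0, 183.5] [ 0.4072 -0.1219  0.004 ]
toe 0.92 [133.9, 213.7] [ 0.5193 -0.4542  0.004 ]
tray_free 0.59 [274.9, 183.2] [ 0.4059 -0.1196  0.004 ]
w toe 0.88 [165.2, 151.1] [ 0.4288 -0.1205  0.004 ]
[278.5 201.5  31.4] [ 0.5695 -0.158   0.117 ]
[310.5  20.5  33.7] [ 0.5966 -0.0011  0.117 ]
[429.5 236.5  28.8] [ 0.7145 -0.1923  0.117 ]
25.55
```

View pics/c8.png

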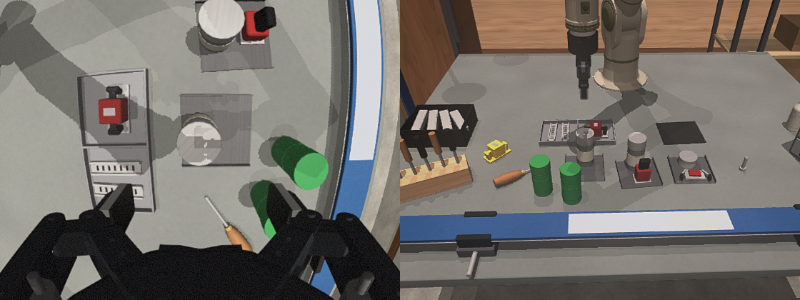

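The tin stands upright in its bay at (0.570, -0.158), the toe is flat in the tray, tin_b has not moved, and the gripper is clear. Handing in.

```bash
python3 -c "
from h import *
print(robot.hand_in())"
```

```text
the job is handed in; nothing more can be done
None
```

I stood the tin aside on the rubber mat, set the toe piece right way up in the empty half of the tray, and stood the tin back upright in its bay. I handed the job in at about 25.6 s; it reports no verdict.

Last checks before handing in:
- **Tin:** the wrist camera put it at (0.570, -0.158), about 1 mm from its measured start at (0.570, -0.157). It was upright and let go.
- **Toe piece:** the wrist camera put it at (0.429, -0.12), 10–15 mm from the half's centre and lying flat. The limit is 45 mm.
- **Other tall tin:** it measured (0.597, -0.001), against (0.597, -0.003) at the start.
- **Gripper:** it was open and well clear, above everything.

Two readings disagreed. The scene-camera network put the toe about 20 mm nearer the robot than the wrist camera did, because the tin partly hid it there. It also put the other tall tin about 17 mm off in y, while the wrist camera's lid fit matched its start. I trusted the wrist camera for both.

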